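# Clamp the split coaster for gluing

### The job

Close the split wooden coaster in the ratchet clamp: pump the clamp's orange trigger against its black handle until the sprung nose has pushed the two halves shut against each other and against the aluminium stop, and the nose itself is pushed in about half way, never nearly all the way in, which would crush the joint. Work the clamp only by its trigger and handle, touching neither the coaster nor the jaw, and leave the other things where they are. Finish while still holding the trigger squeezed, with the pressure on.

Things in the scene. Friction and masses are not known exactly. Their poses are not given: they have to be found in the camera images.
- clamp: Bar clamp on a plywood board (390 x 130 x 12 mm, x -120..270 mm) fixed to the table. Origin on the table, under the trigger's pivot; x points the way the jaw travels, towards the stop; z up. Black housing x -57..33 mm, 78 mm high, 40 mm wide. A steel bar, 10 x 10 mm, runs along x at 23 mm height with small teeth on top, and moves with the jaw.
- pinch (a point): Fixed point of the clamp, x = -18 mm, y = 0, 130 mm above the table: midway between handle back and trigger front when the trigger is fully squeezed, then 35 mm apart over both. At rest they are 55 mm apart here (57 mm at the trigger's top), the trigger's front at clamp x = 20 mm. The handle never moves: all the closing is on the trigger's side, so fingers centred here reach the trigger first.
- paddle_face (a point): Point on the orange trigger's front face (the one away from the handle), 66 mm from its pivot. The trigger paddle is 26 mm wide (y), 12 mm thick, from 23 to 78 mm beyond its pivot, which lies 65 mm above the table over the clamp's origin. At rest it leans 0.21 rad forward (top 141 mm above the table, below the handle's).
- paddle: The orange trigger with its paddle; origin on the pivot axis, 65 mm above the table; z straight up at rest (the paddle leans 0.21 rad forward of it), x towards the stop, away from the handle.
- trigger (a joint): Trigger angle, rad: 0 at rest, 0.31 fully squeezed to its stop. A spring returns it; squeezing takes 3 to 16 N at pinch height, 130 mm above the table. Ratchet with 6 mm teeth: a full squeeze (after 0.05 rad of slack) moves the jaw one tooth, 6 mm; the first may move it less. Letting go fully lets the pawl take the next tooth; the jaw stays, held by a 16 N brake.
- jaw (a joint): Travel of the bar and jaw towards the stop, m, 0 to 0.085. It cannot be taken back in this job.
- jaw_plate: The orange plate (8 x 60 x 40 mm, top 58 mm above the table) on the bar's front end, which carries the nose. This body's origin is at clamp x = joint jaw, on the table; the plate's front face is 53 mm ahead (x) of it.
- pad (a joint): How far the sprung nose is pushed back towards the jaw plate, m: 0 free, 0.012 fully in. Spring: 2 N to start, then 1 N per mm, so it gives only once the halves are seated, not while they slide. Two yellow pins between nose and plate (10 mm thick) show 18 mm when free, 6 mm when fully in.
- nose_face (a point): Middle of the nose's front face (dark rubber, 56 mm wide in y, 20 mm high, 14 to 34 mm above the table), which meets the near half of the coaster.
- half_a: Far half of the coaster, next to the stop, loose on the clamp's board: wood with cork inlay, 45 (x, along the clamp) x 90 x 14 mm, origin at the centre of its underside, x as the clamp's.
- half_b: Near half of the coaster, next to the nose, same size; loose, with a gap to half_a of several mm at the start. When shut its origin is 45 mm from that of half_a.
- caddy: Bystander: stainless tea caddy with twist cap, 76 mm across, 112 mm high, origin under its centre.
- compass: Bystander: white plastic hand-bearing compass lying flat, 72 mm round head, 26 mm high, with a grip reaching 117 mm to its -x; origin under the head.
- sharpener: Bystander: black aluminium pencil sharpener, 26 x 16 x 12 mm, origin under its centre.
- mug: Bystander: blue mug, 80 mm across, 90 mm high, origin under its centre.
- weight: Bystander: brass chart weight, 90 x 45 x 22 mm, origin under its centre.
- handle_top (a point): Top centre of the black pistol handle, which points straight up and is fixed to the clamp: 18 mm thick (clamp x -35..-17 mm), 30 mm wide in y, its top 160 mm above the table.
- stop_face (a point): Middle of the aluminium stop block's face, at clamp x = 235 mm, 24 mm above the table. The block is 110 mm wide, its top 42 mm above the table.
- nose: The dark rubber nose, sprung on the jaw plate. Origin on the table line z = 0 at clamp x = joint jaw - joint pad; its front face is 80 mm ahead (x) of it.

How it is judged (in metres and radians):
On the way, in this order (a step that is already met when the one before it is completed fails the run):
1. the nose has come up to the near half (x of nose_face in the frame of half_b above -0.025 m), for 0.05 s.
2. the halves are pushed shut (x of half_b in the frame of half_a above -0.0467 m), for 0.1 s.
At the end, for the whole second after the job is handed in: The coaster's halves are shut (within 1.5 mm), flat, square to the clamp and against the stop (within 1.8 mm); the nose is pushed in between 2 and 10 mm of its 12 mm; and the fingers still hold the trigger off its rest (more than 0.04 rad, more than 1.5 N) (x of half_b in the frame of half_a above -0.0465 m and x of half_a in the frame of clamp above 0.2107 m and angle between the x axis of each of half_a, half_b and the x axis of clamp, either way round below 0.04 rad and angle between each of half_a, half_b's own z axis and vertical below 0.06 rad and value of joint pad between 0.002 and 0.01 m and value of joint trigger above 0.04 rad and contact force between the fingers and paddle above 1.5 N); the arm keeps its last pose, push and grip.
It fails at once if the nose is pushed in by more than 11 mm of its 12: the joint is crushed (value of joint pad above 0.011 m).
It fails at once if the robot touches the coaster or the jaw (contact force between any of the arm, the fingers and half_a above 1 N or contact force between any of the arm, the fingers and half_b above 1 N or contact force between any of the arm, the fingers and jaw_plate above 1 N or contact force between any of the arm, the fingers and nose above 1 N).
It fails at once if a bystander is moved by more than 3 cm (distance of any of caddy, compass, sharpener, mug, weight from where it was at the start of the episode above 0.03 m).
It also fails if it takes over 54 s, if anything falls off the work surface, if the arm or the gripper's body presses on something with over 40 N, if the wrist force passes 120 N, or if a joint passes its speed limit or range.

### The arm

A 6-joint arm with a two-finger parallel gripper is mounted at the origin on the work surface. World frame = base frame: x ahead of the robot, y to its left, z up, the work surface at z = 0. Lengths are in m, angles in degrees, forces in N, time in s.
With the tool pointing down it reaches from about 0.35 to 0.875 m from the base axis. Payload 4.2 kg.
Tool frame: the origin (TCP) lies midway between the tips of the shut fingers; the grasp point (between the pads) lies 19 mm behind it; y points along the fingers, z is the direction in which the jaws open and shut, and the axes are right-handed (so a half turn about y gives the same grasp; the last joint's range is limited). The gripper opens to 87 mm and grips with 3 to 60 N. Pads are 19 mm wide; open, the fingers measure 117 mm over their backs; the gripper's body (75 mm by 190 mm) begins 51 mm behind the grasp point.
Start: joints at [90.275, 22.042, 0.453, 0, -68.411, -14.817], TCP at [0.157, 0.605, 0.223] pointing down, gripper open.
Joint ranges: [-179.83, 179.83], [-69.29, 118.12], [-61.27, 80.66], [-181.25, 117.63], [-171.15, -9.14], [-177.46, 177.46]. Speed limits (degrees/s): [159.86, 159.86, 180, 180, 180, 180].

### API

Orientations are given as [roll, pitch, yaw] about the fixed x, y, z axes, in that order (R = Rz(yaw) Ry(pitch) Rx(roll)).
In Python, from workcell import env gives the robot as it stands. The module is installed in compiled form; this text tells all that it offers. Calls block until the motion is done:
- env.goto(position, orientation): joint-space move of the TCP to a pose.
- env.move_straight(position, rotation=None, rate=0.15, force_limit=None): straight line of the TCP; rotation=None keeps the orientation; rate is the mean speed in m/s. With force_limit (N) it stops when the force on the tool has changed by that much, and returns True; else False.
- env.set_joints(angles): joint-space move.
- env.gripper_to(opening, grasp_force=None): opening from 0.0 (shut) to 1.0 (fully open); grasp_force is the grip in N (None keeps the last); returns when the fingers have stopped.
- env.dwell(seconds).
- env.inverse_kinematics(position, orientation): joint angles nearest the present ones, or None.
- env.read_state(): the state.
- env.grab_frame(name): name is "scene" or "top" or "wrist"; returns a dict with "image" (384x512x3 uint8, blue, green, red), "fx", "fy", "cx", "cy" (pixels), "position" and "orientation" of the camera in the world. Camera axes: x right, y up, looking along -z (the intrinsics and any distortion apply to the point x, -y, -z); pixel columns grow to the right and rows downward; lengths in m; the calibration is good to about 2 mm. A picture is of the moment at which its call begins. There is no depth.
A pose or a line that the arm cannot do raises env.Unreachable and nothing moves.
- env.close_job(): hands the job in, once; it reports no verdict.
Trained networks look in a picture, given as the dict that the camera call returned (one of the last four; its "shot" number tells which), for a name from the list of things; names that differ only in an ending like _2 or _b are one class to them, and where a whole thing is asked for, a point or a joint stands for the part that bears it (a point fixed in the world has none). Each returns a list of dicts, best first, with "score" (0 to 1); they miss things now and then, are a little off and sometimes report something else, mostly with a low value. They report only what shows in the picture. A call takes as long as a camera call.
- env.search_frame(picture, thing): "xyz" ([x, y, z] in m, in world coordinates, good to about 4 mm: the middle of the surface that is visible of it).
- env.trace(picture, thing): "mask" (384x512 bool, what is visible of it).
The state is a dict: "clock": time; "joint_positions": joint angles; "qvel": joint speeds; "joint_torque": joint torques, N m; "position": TCP position; "tool_rot": TCP orientation; "force": force on the tool from outside, world axes, zero at the start; "wrist_torque": the same for the moment, N m; "opening": opening from 0.0 (shut) to 1.0 (fully open).
Only numpy, scipy, OpenCV 4.12 (cv2) and the standard library are available. Lean on these libraries where they do the work, as an engineer would, in place of code of your own. Each camera call takes 0.05 s, during which the arm holds its last target. There are 200 camera calls.

## Working session

There is one attempt and no reset: what is moved stays moved. The work goes in short steps, each a Python script; the robot and the scene stay as the last script left them, time stands still between calls to the robot, and variables do not carry over. Pictures are saved under pics/ and viewed, about 8 in all and at most 12, crops included, and the job is handed in when it is done.

```bash
mkdir -p pics; python3 - <<'E'
from workcell import env
import cv2,numpy as np
s=env.read_state();print(s)
for n in("scene","top"):
    p=env.grab_frame(n);cv2.imwrite(f"pics/{n}0.png",p["image"])
    print(n,p["position"],p["orientation"],p["fx"],p["cx"],p["cy"],[k for k in p])
    for t in["clamp","handle_top","paddle_face","paddle","half_a","half_b","stop_face","jaw_plate","nose_face","caddy","compass","sharpener","mug","weight"]:
        r=env.search_frame(p,t);print(t,[(np.round(q["xyz"],3).tolist(),round(q["score"],2)) for q in r[:2]])
E
```

```text
{'clock': 0.0, 'joint_positions': array([ 9.02760829e+01,  2.20916192e+01,  3.80369111e-01, -2.91310463e-02,
       -6.84094924e+01, -1.48142971e+01]), 'qvel': array([-0.00770757,  0.06432094, -0.03546922,  0.06441046, -0.11333341,
        0.06209241]), 'joint_torque': array([-8.56093102e-04, -3.90659451e+01,  1.87404907e+01,  4.21999678e+00,
        1.09770408e-02, -1.94556237e-04]), 'position': array([0.15674451, 0.60441644, 0.22145421]), 'tool_rot': array([-8.98763485e+01,  4.70805580e-03,  1.65451043e+02]), 'force': array([0.73772966, 1.34636077, 0.57155714]), 'wrist_torque': array([0.04356392, 0.0453664 , 0.04604961]), 'opening': 0.997113847497073}
scene [1.20757841 0.18968318 1.09911842] [ 33.87171069   0.50707461 107.91779085] 443.68162472741875 259.3791888329328 190.32841893295793 ['image', 'fx', 'fy', 'cx', 'cy', 'position', 'orientation', 'shot']
clamp [([0.544, -0.054, 0.013], 0.93)]
handle_top [([0.541, -0.058, 0.01], 0.71)]
paddle_face [([0.531, -0.09, 0.119], 0.61)]
paddle [([0.531, -0.09, 0.125], 0.53), ([0.544, -0.057, 0.012], 0.44)]
half_a [([0.559, 0.099, 0.022], 0.
[... 721 characters left out ...]
542, 0.039, 0.03], 0.34)]
paddle_face [([0.522, -0.088, 0.141], 0.38)]
paddle [([0.523, -0.092, 0.135], 0.62)]
half_a [([0.542, 0.041, 0.028], 0.93), ([0.556, 0.106, 0.026], 0.65)]
half_b [([0.542, 0.041, 0.028], 0.93), ([0.556, 0.106, 0.026], 0.65)]
stop_face [([0.529, -0.059, 0.011], 0.83)]
jaw_plate [([0.527, -0.028, 0.028], 0.5)]
nose_face [([0.519, -0.093, 0.137], 0.65), ([0.524, -0.063, 0.014], 0.5)]
caddy [([0.679, 0.357, 0.095], 0.87)]
compass [([0.431, 0.399, 0.03], 0.87)]
sharpener [([0.756, 0.138, 0.011], 0.45), ([0.428, 0.398, 0.031], 0.28)]
mug [([0.529, -0.031, 0.026], 0.61), ([0.656, -0.367, 0.037], 0.59)]
weight [([0.473, -0.431, 0.023], 0.75), ([0.527, -0.028, 0.028], 0.36)]
```

View pics/scene0.png

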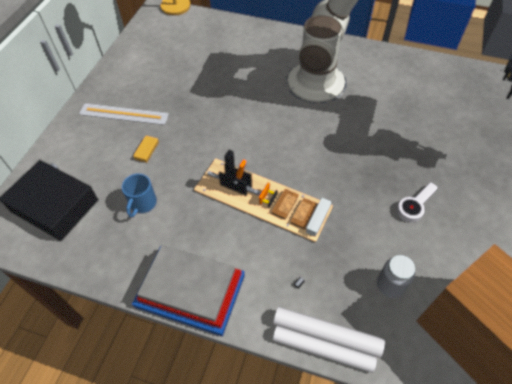

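View pics/top0.png

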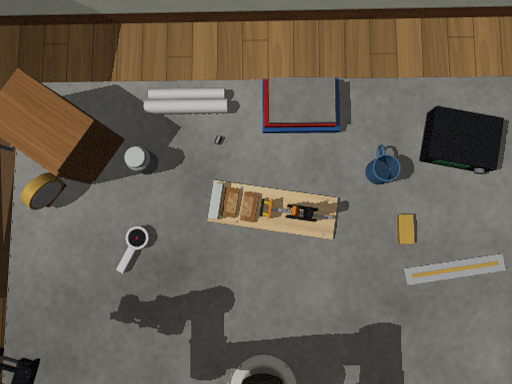

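The top view shows the board with corners at about (213,180), (339,198), (333,239) and (208,221). The stop is on the left (world +y), the handle and trigger are near (300,212), and the bystanders are well clear. Next I fit the clamp pose from the board outline.

```bash
cat > h.py <<'E'
from workcell import env
import cv2,numpy as np
from scipy.spatial.transform import Rotation as R
from scipy.optimize import least_squares
def cam(p): return R.from_euler('xyz',p["orientation"],degrees=True).as_matrix(),np.array(p["position"])
def proj(p,X):
    M,t=cam(p);c=(np.atleast_2d(X)-t)@M
    return np.c_[p["cx"]+p["fx"]*c[:,0]/-c[:,2], p["cy"]-p["fy"]*c[:,1]/-c[:,2]]
def ray(p,uv,z):
    M,t=cam(p);d=M@np.array([(uv[0]-p["cx"])/p["fx"],-(uv[1]-p["cy"])/p["fy"],-1.]);return t+d*(z-t[2])/d[2]
def C2W(pose,X):
    x,y,a=pose;c,s=np.cos(a),np.sin(a);X=np.atleast_2d(X)
    return np.c_[x+c*X[:,0]-s*X[:,1],y+s*X[:,0]+c*X[:,1],X[:,2]]
E
python3 - <<'E'
from h import *
P=[env.grab_frame(n) for n in("scene","top")]
B=np.array([[270,65,12],[270,-65,12],[-120,-65,12],[-120,65,12]])/1e3
obs=[]
for p in P:
    hsv=cv2.cvtColor(p["image"],cv2.COLOR_BGR2HSV)
    m=cv2.inRange(hsv,(10,50,110),(30,255,255))
    roi=np.zeros_like(m)
    # prior pose -> ROI
    g=(0.53,-0.09,np.radians(82))
    q=proj(p,C2W(g,B*[1.15,1.3,1]));cv2.fillConvexPoly(roi,q.astype(int),255);m&=roi
    m=cv2.morphologyEx(m,cv2.MORPH_OPEN,np.ones((2,2)))
    n,l,st,_=cv2.connectedComponentsWithStats(m);k=1+np.argmax(st[1:,4])
    h=cv2.convexHull(np.argwhere(l==k)[:,::-1].astype(np.int32))
    a=cv2.minAreaRect(h);obs.append(h[:,0,:]);print(a,st[k])
# fit: hull of board points lie on the board outline (signed dist to quad)
def res(v,i=(0,1)):
    o=[]
    for j in i:
        q=proj(P[j],C2W(v,B)).astype(np.float32)
        o+=[cv2.pointPolygonTest(q.reshape(-1,1,2),(float(a),float(b)),True)-.3 for a,b in obs[j]]
    return o
for i in((0,),(1,),(0,1)):
    r=least_squares(res,(0.53,-0.09,np.radians(82)),kwargs=dict(i=i),loss='soft_l1',diff_step=1e-3)
    print(i,np.round(r.x,4),np.degrees(r.x[2]),r.cost,len(r.fun))
v=r.x
Z=[]
for j,p in enumerate(P):
    im=cv2.resize(p["image"],None,fx=4,fy=4,interpolation=cv2.INTER_CUBIC)
    f=lambda X:[tuple(int(c) for c in a) for a in (proj(p,C2W(v,np.array(X)/1e3))+.5)*4]
    cv2.polylines(im,[np.array(f(B*1e3))],True,(255,0,255),1)
    for pt in f([[-26,0,160],[-35,15,160],[-17,-15,160],[0,0,65],[20,0,130],[235,-55,42],[235,55,42]]):cv2.circle(im,pt,3,(0,255,0),1)
    c=f([[75,0,40]])[0];Z.append(im[c[1]-200:c[1]+200,c[0]-300:c[0]+300])
cv2.imwrite("pics/fit.png",np.vstack(Z)[:, :])
E
python3 -c "
import cv2;i=cv2.imread('pics/fit.png');print(i.shape);cv2.imwrite('pics/fit2.png',cv2.resize(i,(450,600),interpolation=cv2.INTER_AREA))"
```

```text
((264.3509521484375, 197.68576049804688), (135.04115295410156, 43.921226501464844), 23.31770896911621) [ 195  159  139   84 3983]
((273.32000732421875, 210.25999450683594), (126.57211303710938, 42.850669860839844), 8.130102157592773) [ 208  182  131   59 3812]
(0,) [ 0.5284 -0.0999  1.4159] 81.1227737394122 14.48858147540275 19
(1,) [ 0.5193 -0.1089  1.4231] 81.53969823081859 1.372698561388143 17
(0, 1) [ 0.5223 -0.1021  1.42  ] 81.36193358283066 32.80831966862287 36
(800, 600, 3)
```

View pics/fit2.png

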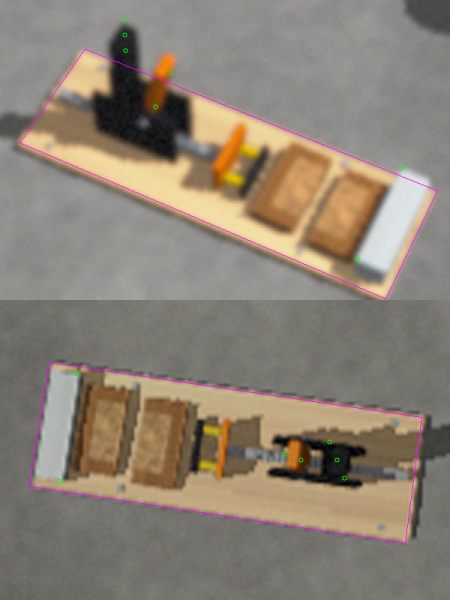

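The nets and the outline agree roughly, but the two cameras' fits differ by about 9 mm. A closer wrist view should give a better fix.

```bash
python3 - <<'E'
from h import *
v=(0.5205,-0.106,np.radians(81.4))
pos=C2W(v,[[0.03,0,0.36]])[0]
for yaw in(-8.6,171.4):
    print(yaw,np.round(env.inverse_kinematics(pos,[-90,0,yaw]),1) if env.inverse_kinematics(pos,[-90,0,yaw]) is not None else None)
env.goto(pos,[-90,0,171.4])
s=env.read_state();print(s["clock"],s["joint_positions"],s["position"],s["tool_rot"])
p=env.grab_frame("wrist");cv2.imwrite("pics/w0.png",p["image"]);np.save("w0.npy",p,allow_pickle=True)
print(p["position"],p["orientation"],p["fx"])
E
```

```text
-8.6 [   9.3    8.9    1.8   -0.   -82.9 -107.9]
171.4 [  9.3   8.9   1.8   0.  -82.9  72.1]
4.375 [ 9.32007861e+00  8.91344192e+00  1.77064244e+00 -7.45791856e-03
 -8.28797672e+01  7.21397197e+01] [ 0.52512446 -0.07571623  0.35974764] [-9.00001223e+01 -2.37487223e-02  1.71458872e+02]
[ 0.594439   -0.08565724  0.52072244] [-1.49585290e+01  1.33462309e-02 -9.85466643e+01] 312.0284144765216
```

View pics/w0.png

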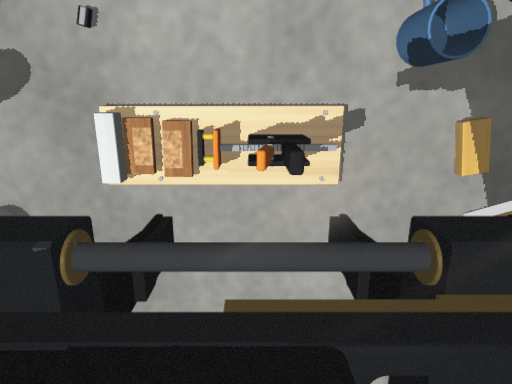

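The wrist view shows the board's right-hand corners near (343,106) and (339,184). The stop face edge is near (118,112)-(122,182), the halves at (140,145) and (178,148), the jaw plate at (217,149), the trigger at (265,158) and the handle at (297,158).

```bash
python3 - <<'E'
from h import *
p=np.load("w0.npy",allow_pickle=True).item()
hsv=cv2.cvtColor(p["image"],cv2.COLOR_BGR2HSV)
m=cv2.inRange(hsv,(10,40,150),(32,200,255)); m[:, :128]=0;m[:,360:]=0;m[195:]=0;m[:95]=0
# subpixel-ish edges: long edges columns, right edge rows
T=[];Bt=[];Rr=[]
for c in list(range(130,330,4)):
    r=np.where(m[:,c])[0]
    if len(r):T.append((c,r.min()-.5));Bt.append((c,r.max()+.5))
for r in range(112,178,3):
    c=np.where(m[r])[0]
    if len(c):Rr.append((c.max()+.5,r))
def tolcl(v,pts,z):
    W=np.array([ray(p,u,z) for u in pts]);d=W[:,:2]-v[:2];c,s=np.cos(v[2]),np.sin(v[2])
    return np.c_[d@[c,s],d@[-s,c]]
def res(v):
    t,b,r=tolcl(v,T,.012),tolcl(v,Bt,.012),tolcl(v,Rr,.012)
    a=np.median(t[:,1])
    sg=np.sign(a)
    return np.r_[t[:,1]-sg*.065,b[:,1]+sg*.065,(r[:,0]+.120)*1]*1e3
q=least_squares(res,(0.5205,-0.106,1.42),loss='soft_l1');v=q.x
print(v,np.degrees(v[2]),np.round([np.median(x) for x in(q.fun[:len(T)],q.fun[len(T):2*len(T)],q.fun[2*len(T):])],2),q.cost,len(q.fun))
np.save("pose.npy",v)
im=cv2.resize(p["image"][90:200,80:360],None,fx=2.8,fy=2.8,interpolation=cv2.INTER_CUBIC)
f=lambda X:((proj(p,C2W(v,np.array(X)/1e3))+.5-[80,90])*2.8).astype(int)
cv2.polylines(im,[f([[270,65,12],[270,-65,12],[-120,-65,12],[-120,65,12]])],True,(255,0,255),1)
for z,x0,x1,w in((160,-35,-17,15),):cv2.polylines(im,[f([[x0,w,z],[x1,w,z],[x1,-w,z],[x0,-w,z]])],True,(0,255,0),1)
cv2.polylines(im,[f([[235,55,42],[235,-55,42]])],False,(0,255,0),1)
cv2.polylines(im,[f([[22,13,141],[22,-13,141],[11,-13,141],[11,13,141]])],True,(255,255,0),1)
cv2.imwrite("pics/w0fit.png",im)
for t in["half_a","jaw_plate","paddle","nose_face"]:
    pass
# edges along the clamp centreline (profile) for travel
for y in(20,):
    for z in(26,):
        xs=np.arange(50,240,2);u=proj(p,C2W(v,np.c_[xs,np.full(len(xs),y),np.full(len(xs),z)]/1e3))
        print([(int(x),p["image"][int(round(b)),int(round(a))].tolist()) for x,(a,b) in zip(xs,u)])
E
```

```text
[ 0.52198768 -0.10162929  1.42182492] 81.46456701716352 [ 0.51 -0.51 -0.18] 531.2942352502092 122
[(50, [169, 219, 239]), (52, [172, 220, 240]), (54, [168, 217, 238]), (56, [157, 206, 230]), (58, [154, 202, 229]), (60, [149, 194, 223]), (62, [94, 121, 144]), (64, [94, 121, 142]), (66, [93, 119, 142]), (68, [93, 121, 144]), (70, [93, 121, 141]), (72, [93, 120, 142]), (74, [87, 114, 135]), (76, [23, 46, 78]), (78, [28, 48, 85]), (80, [52, 134, 232]), (82, [57, 144, 240]), (84, [59, 148, 242]), (86, [59, 155, 242]), (88, [69, 218, 238]), (90, [67, 216, 237]), (92, [70, 217, 238]), (94, [66, 217, 237]), (96, [66, 217, 237]), (98, [68, 217, 237]), (100, [63, 208, 232]), (102, [41, 140, 165]), (104, [34, 85, 99]), (106, [48, 50, 50]), (108, [51, 52, 50]), (110, [50, 50, 49]), (112, [63, 70, 78]), (114, [91, 120, 138]), (116, [94, 121, 141]), (118, [90, 117, 137]), (120, [89, 111, 132]), (122, [49, 74, 103]), (124, [79, 123, 173]), (126, [77, 120, 170]), (128, [79, 120, 168]), (130, [72, 116, 163]), (132, [80, 122, 172]), (134, [73, 117, 168]), (136, [84, 128, 177]), (138, [120, 171, 216]),
[... 457 characters left out ...]
, [83, 107, 126]), (180, [44, 56, 71]), (182, [29, 41, 55]), (184, [58, 84, 109]), (186, [125, 180, 225]), (188, [119, 170, 216]), (190, [109, 153, 196]), (192, [104, 147, 189]), (194, [107, 150, 195]), (196, [104, 148, 190]), (198, [104, 148, 193]), (200, [113, 163, 208]), (202, [127, 180, 224]), (204, [122, 175, 220]), (206, [118, 171, 216]), (208, [119, 173, 219]), (210, [129, 185, 228]), (212, [115, 163, 210]), (214, [88, 132, 178]), (216, [80, 124, 176]), (218, [83, 131, 188]), (220, [78, 125, 179]), (222, [47, 71, 100]), (224, [46, 69, 98]), (226, [43, 69, 96]), (228, [57, 66, 75]), (230, [69, 69, 67]), (232, [72, 73, 71]), (234, [72, 71, 70]), (236, [68, 70, 66]), (238, [76, 76, 74])]
```

View pics/w0fit.png

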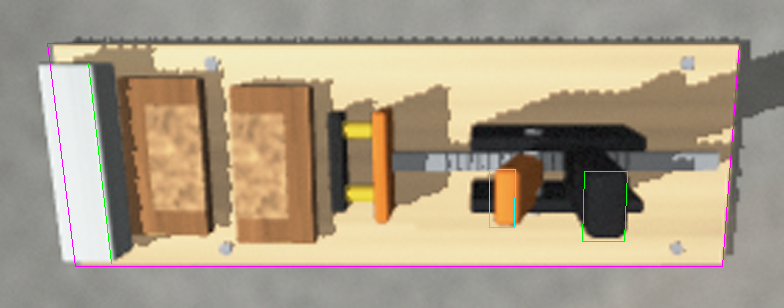

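The overlay fits well, with the handle outline on the handle and the board edges lining up. The nose is at x≈112 mm, with about 33 mm to travel. I go down over the pinch point and do the first squeeze.

```bash
cat >> h.py <<'E'
v=np.load("pose.npy") if __import__("os").path.exists("pose.npy") else None
def edges(p,tag=None):
    "x profile (clamp mm) of yellow pins, from picture, at pin height 24 mm: plate front & nose back"
    hsv=cv2.cvtColor(p["image"],cv2.COLOR_BGR2HSV)
    m=cv2.inRange(hsv,(22,120,120),(34,255,255))
    M,t=cam(p);out=[]
    ys,xs=np.where(m)
    if len(xs)==0:return None
    W=np.array([ray(p,(a,b),.024) for a,b in zip(xs,ys)]);d=W[:,:2]-v[:2];c,s=np.cos(v[2]),np.sin(v[2])
    X,Y=d@[c,s]*1e3,d@[-s,c]*1e3;k=(abs(Y)<35)&(X>60)&(X<180)
    X,Y=X[k],Y[k]
    return [(g,int(k.sum()),np.round(np.percentile(X[k],[3,97]),1).tolist()) for g,k in(("L",Y>0),("R",Y<=0)) if k.sum()>2]
def st():
    s=env.read_state();print("t%.2f op %.3f (%.1fmm) F"%(s["clock"],s["opening"],s["opening"]*87),np.round(s["force"],1),np.round(s["position"],4))
E
python3 - <<'E'
from h import *
o=[-90,0,np.degrees(v[2])+90]
a=C2W(v,[[-.019,0,.25]])[0];b=C2W(v,[[-.019,0,.111]])[0]
env.goto(a,o);st()
print(env.move_straight(b,rate=.1,force_limit=8));st()
p=env.grab_frame("wrist");cv2.imwrite("pics/w1.png",p["image"]);print(edges(p))
p=env.grab_frame("scene");print(edges(p))
env.gripper_to(0.0,28);st()
p=env.grab_frame("wrist");cv2.imwrite("pics/w2.png",p["image"]);print(edges(p))
p=env.grab_frame("scene");print(edges(p))
E
python3 -c "
import cv2,numpy as np;cv2.imwrite('pics/w12.png',cv2.resize(np.hstack([cv2.imread('pics/w1.png'),cv2.imread('pics/w2.png')]),(800,300)))"
```

```text
t4.97 op 1.001 (87.1mm) F [ 0.4 -0.4  0.7] [ 0.5202 -0.1205  0.2511]
False
t6.51 op 1.001 (87.1mm) F [-0.2  0.9 -0.5] [ 0.5196 -0.1204  0.1116]
[('L', 110, [96.5, 104.9]), ('R', 119, [96.6, 104.9])]
[('L', 21, [84.1, 100.0]), ('R', 23, [84.8, 99.3])]
t7.52 op 0.409 (35.6mm) F [-0.1 -2.4  6.3] [ 0.5201 -0.1209  0.1121]
[('L', 76, [100.9, 108.5]), ('R', 114, [101.0, 108.8])]
[('L', 22, [88.1, 103.8]), ('R', 24, [87.7, 104.4])]
```

View pics/w12.png

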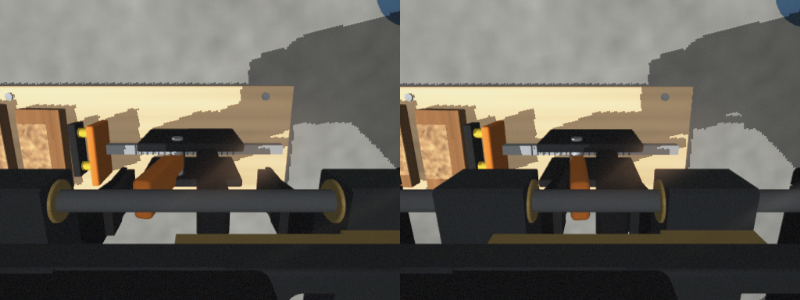

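Pump 1 is confirmed: the opening is 35.6 mm, which is a full squeeze, and the trigger is pressed between the fingers. The jaw moved about 4 mm. I do three more pumps and measure after each.

```bash
cat >> h.py <<'E'
def pump(f=28):
    env.gripper_to(0.97);env.dwell(.15);env.gripper_to(0.0,f);env.dwell(.1);st()
    for n in("wrist","scene","top"):
        p=env.grab_frame(n);print(n,edges(p))
        if n!="top": cv2.imwrite(f"pics/last_{n}.png",p["image"])
E
python3 - <<'E'
from h import *
for i in range(3):pump()
E
```

```text
t9.79 op 0.405 (35.3mm) F [-0.5 -1.6  4.9] [ 0.5201 -0.121   0.1121]
wrist [('L', 72, [107.0, 114.3]), ('R', 110, [106.7, 114.4])]
scene [('L', 22, [93.5, 109.3]), ('R', 22, [94.0, 108.5])]
top []
t12.12 op 0.409 (35.6mm) F [-0.1 -2.1  5.5] [ 0.5201 -0.1209  0.1121]
wrist [('L', 67, [113.4, 120.3]), ('R', 96, [113.3, 120.2])]
scene [('L', 21, [98.9, 116.0]), ('R', 24, [99.5, 115.0])]
top []
t14.44 op 0.406 (35.3mm) F [-1.  -2.2  5.2] [ 0.5201 -0.1209  0.1121]
wrist [('L', 65, [120.5, 126.7]), ('R', 87, [120.5, 126.7])]
scene [('L', 21, [105.6, 120.0]), ('R', 23, [104.8, 120.1])]
top []
```

```bash
python3 - <<'E'
from h import *
pump()
a=cv2.imread("pics/last_wrist.png")[80:260,0:240];b=cv2.imread("pics/last_scene.png")[150:245,180:340]
cv2.imwrite("pics/c5.png",np.hstack([cv2.resize(a,(400,300)),cv2.resize(b,(400,300),interpolation=cv2.INTER_CUBIC)]))
E
```

```text
t16.76 op 0.407 (35.4mm) F [ 1.1 -2.1  5.3] [ 0.5198 -0.1209  0.1116]
wrist [('L', 64, [121.8, 127.8]), ('R', 81, [121.8, 127.7])]
scene [('L', 21, [106.9, 122.6]), ('R', 24, [106.1, 122.7])]
top []
```

View pics/c5.png

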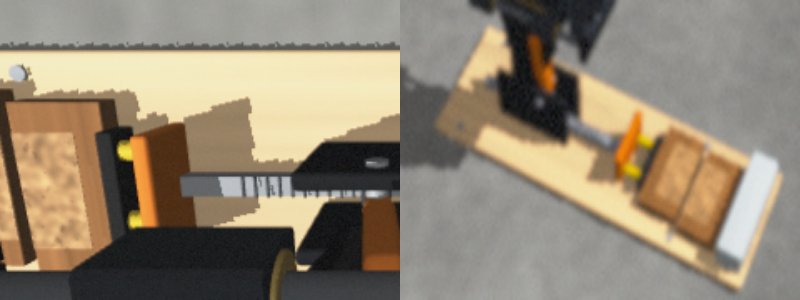

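The last pump moved both plate and nose only about 1.2 mm, so the pawl probably did not pick up the next tooth fully. A gap between the halves still shows. I release for longer and pump again.

```bash
python3 - <<'E'
from h import *
env.gripper_to(1.0);env.dwell(.5)
st();p=env.grab_frame("wrist");print(edges(p));a=p["image"][80:260,0:400]
env.gripper_to(0.0,28);env.dwell(.2);st()
for n in("wrist","scene"):
    p=env.grab_frame(n);print(n,edges(p));cv2.imwrite(f"pics/last_{n}.png",p["image"])
b=cv2.imread("pics/last_wrist.png")[80:260,0:400];c=cv2.imread("pics/last_scene.png")[150:245,180:340]
cv2.imwrite("pics/c6.png",np.vstack([np.hstack([cv2.resize(a,(400,180)),cv2.resize(b,(400,180))]),cv2.resize(c,(800,420),interpolation=cv2.INTER_CUBIC)]))
E
```

```text
t18.49 op 1.002 (87.1mm) F [ 0.1 -0.   0. ] [ 0.5192 -0.1204  0.111 ]
[('L', 67, [121.7, 127.7]), ('R', 85, [121.8, 127.9])]
t19.65 op 0.407 (35.4mm) F [ 0.2 -2.1  5.2] [ 0.5202 -0.1209  0.1121]
wrist [('L', 68, [127.8, 133.2]), ('R', 74, [127.9, 133.3])]
scene [('L', 23, [112.2, 127.8]), ('R', 23, [112.7, 128.1])]
```

View pics/c6.png

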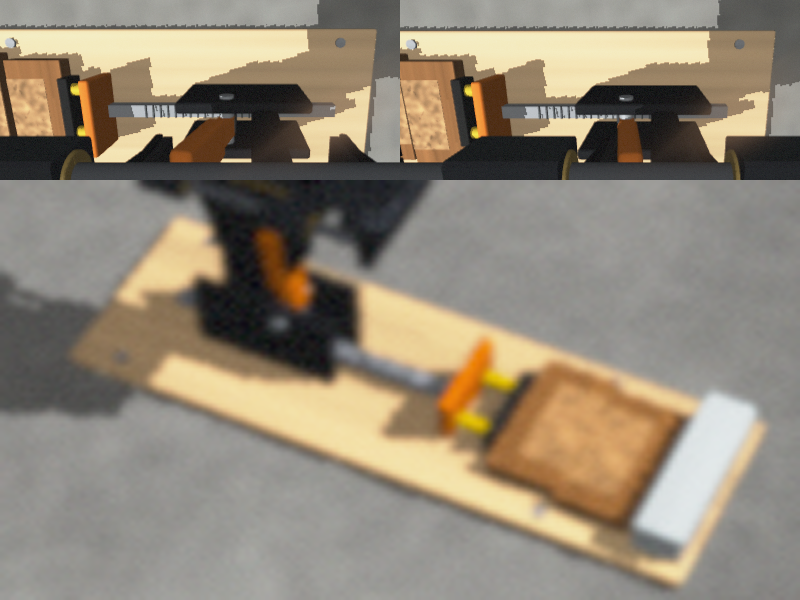

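Moved 6 mm this time and the halves look shut, but half_a may still be short of the stop. Pins are still full length, so I pump once more.

```bash
cat >> h.py <<'E'
def pump2():
    env.gripper_to(1.0);env.dwell(.5);env.gripper_to(0.0,28);env.dwell(.2);st()
    for n in("wrist","scene"):
        p=env.grab_frame(n);print(n,edges(p));cv2.imwrite(f"pics/last_{n}.png",p["image"])
E
python3 - <<'E'
from h import *
pump2()
b=cv2.imread("pics/last_wrist.png")[100:200,0:200];c=cv2.imread("pics/last_scene.png")[180:240,230:340]
cv2.imwrite("pics/c7.png",np.vstack([cv2.resize(b,(400,200)),cv2.resize(c,(720,390),interpolation=cv2.INTER_CUBIC)[:, :400]])if 0 else cv2.resize(c,(720,390),interpolation=cv2.INTER_CUBIC))
E
```

```text
t22.44 op 0.407 (35.4mm) F [-0.4 -2.9  5.2] [ 0.5201 -0.1209  0.1121]
wrist [('L', 57, [133.6, 138.3]), ('R', 62, [133.6, 138.4])]
scene [('L', 24, [117.7, 133.2]), ('R', 25, [116.6, 133.2])]
```

View pics/c7.png

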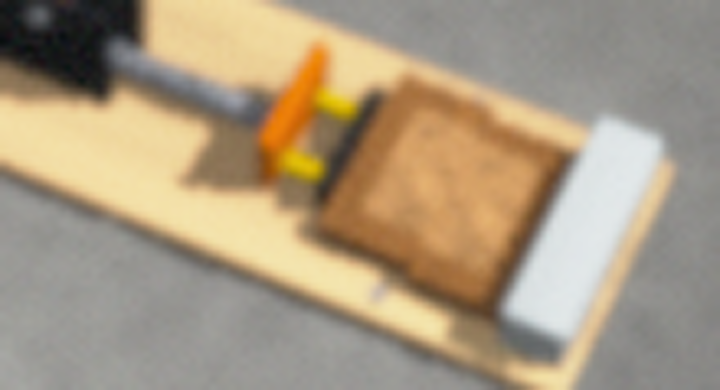

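Pins still look nearly full length (pad ≲1 mm), so one more full 6 mm tooth is safe (pad at most about 7 mm).

```bash
python3 - <<'E'
from h import *
pump2()
b=cv2.imread("pics/last_wrist.png")[100:180,0:160];c=cv2.imread("pics/last_scene.png")[180:240,230:340]
cv2.imwrite("pics/c8.png",np.vstack([cv2.resize(b,(550,275)),cv2.resize(c,(550,300),interpolation=cv2.INTER_CUBIC)]))
E
```

```text
t25.23 op 0.409 (35.6mm) F [ 0.2 -2.8  5.1] [ 0.5198 -0.1209  0.1116]
wrist [('L', 48, [134.6, 138.7]), ('R', 51, [134.6, 138.7])]
scene [('L', 23, [117.6, 133.2]), ('R', 22, [119.0, 133.3])]
```

View pics/c8.png

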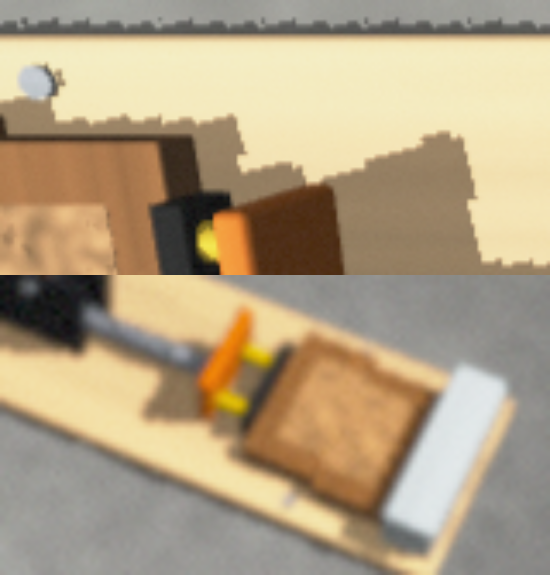

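This pump advanced the plate only about 1 mm, a short tooth, and the nose barely moved. It is just seating, with pad around 0.5 mm, so one more pump.

```bash
python3 - <<'E'
from h import *
pump2()
b=cv2.imread("pics/last_wrist.png")[100:180,0:160];c=cv2.imread("pics/last_scene.png")[180:240,230:340]
cv2.imwrite("pics/c9.png",np.vstack([cv2.resize(b,(550,275)),cv2.resize(c,(550,300),interpolation=cv2.INTER_CUBIC)]))
E
```

```text
t28.01 op 0.408 (35.5mm) F [ 0.8 -3.   4.8] [ 0.5201 -0.1209  0.1118]
wrist [('L', 43, [134.8, 138.6]), ('R', 42, [135.0, 138.3])]
scene [('L', 23, [117.6, 133.2]), ('R', 22, [119.0, 133.3])]
```

View pics/c9.png

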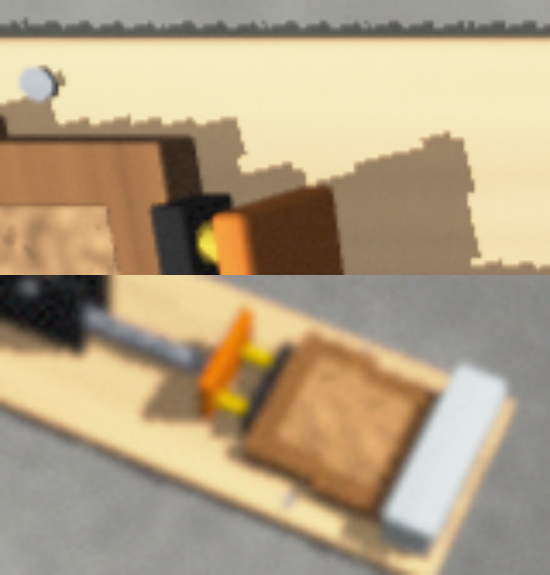

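Nothing advanced, so the pawl missed its tooth. The squeeze is probably stopping a little short of full stroke. I squeeze harder from here, then check the release.

```bash
python3 - <<'E'
from h import *
def look():
    p=env.grab_frame("wrist");print(edges(p));return p["image"]
env.gripper_to(0.0,50);env.dwell(.2);st();b=look()
env.gripper_to(1.0);env.dwell(.5);st();a=look()
for n in (a,):cv2.imwrite("pics/rel.png",n)
env.gripper_to(0.0,50);env.dwell(.2);st();c=look()
cv2.imwrite("pics/c10.png",np.hstack([cv2.resize(x[100:240,0:400],(400,280)) for x in(a,c)]))
E
```

```text
t28.52 op 0.404 (35.2mm) F [ 0.7 -5.5  4.9] [ 0.5201 -0.1211  0.1118]
[('L', 41, [134.9, 138.7]), ('R', 45, [135.0, 138.7])]
t30.16 op 1.001 (87.1mm) F [-0.   0.5  0.8] [ 0.5192 -0.1204  0.111 ]
[('L', 37, [135.0, 138.6]), ('R', 48, [134.9, 138.7])]
t31.32 op 0.400 (34.8mm) F [-1.  -2.7  4.9] [ 0.5201 -0.1211  0.1122]
[]
```

View pics/c10.png

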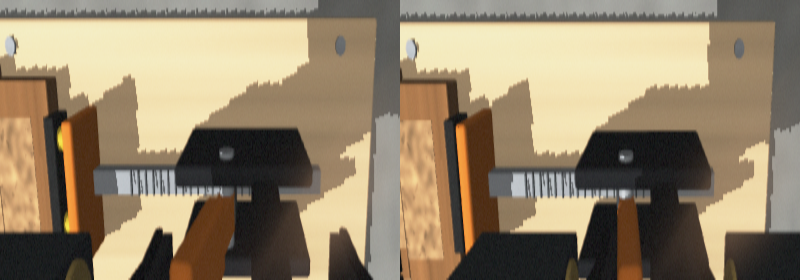

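With 50 N the tooth engaged. The plate moved forward, the nose stayed, and the pins are now hidden behind the plate in the wrist view. I've used all 12 views, so I check the rest numerically while holding the squeeze.

```bash
python3 - <<'E'
from h import *
a=cv2.imread("pics/rel.png")
p=env.grab_frame("wrist");st();s=env.grab_frame("scene")
print("scene pins",edges(s))
# plate & nose & half shifts in wrist picture, and reference 6 mm step (pre: last full step unavailable)
c,sn=np.cos(v[2]),np.sin(v[2])
def prof(p,img,y,z,xs):
    u=proj(p,C2W(v,np.c_[xs,np.full(len(xs),y),np.full(len(xs),z)]/1e3)).astype(np.float32)
    return cv2.remap(img,u[None,:,0],u[None,:,1],cv2.INTER_LINEAR)[0].astype(int)
# orange plate front edge at top z=58 in wrist view
for nm,img in(("rel",a),("now",p["image"])):
    h=cv2.cvtColor(img,cv2.COLOR_BGR2HSV);m=cv2.inRange(h,(5,150,150),(20,255,255))
    ys,xs=np.where(m);W=np.array([ray(p,(i,j),.058) for i,j in zip(xs,ys)]);d=W[:,:2]-v[:2]
    X,Y=d@[c,sn]*1e3,d@[-sn,c]*1e3;k=(abs(Y)<32)&(X>85)&(X<160);print(nm,k.sum(),np.percentile(X[k],[2,50,98]).round(1))
for nm,img in(("before",cv2.imread("pics/last_scene.png")),("now",s["image"])):
    print(nm)
    for y in(-20,20): 
        xs=np.arange(100,250,3);print(y,[(int(x),int(b.sum()/3),int(b[2]-b[0])) for x,b in zip(xs,prof(s,img,y,26,xs))])
for t in("half_a","jaw_plate","caddy","compass","sharpener","mug","weight"):
    print(t,[(np.round(q["xyz"],3).tolist(),round(q["score"],2)) for q in env.search_frame(s,t)[:2]])
E
```

```text
t31.42 op 0.400 (34.8mm) F [-0.9 -3.1  5.9] [ 0.5202 -0.1211  0.1122]
scene pins [('L', 15, [121.3, 133.5]), ('R', 17, [122.9, 133.5])]
rel 514 [107.4 110.6 113.8]
now 578 [111.5 114.8 117.9]
before
-20 [(100, 106, 57), (103, 102, 71), (106, 88, 101), (109, 85, 137), (112, 93, 164), (115, 108, 183), (118, 121, 192), (121, 130, 201), (124, 132, 200), (127, 130, 197), (130, 124, 186), (133, 98, 139), (136, 73, 58), (139, 61, 25), (142, 80, 54), (145, 105, 89), (148, 110, 97), (151, 111, 99), (154, 116, 103), (157, 134, 107), (160, 149, 108), (163, 155, 110), (166, 155, 108), (169, 150, 105), (172, 145, 101), (175, 141, 99), (178, 141, 98), (181, 145, 100), (184, 147, 104), (187, 151, 108), (190, 154, 111), (193, 154, 110), (196, 153, 108), (199, 150, 105), (202, 148, 103), (205, 146, 102), (208, 147, 101), (211, 147, 104), (214, 149, 107), (217, 142, 104), (220, 119, 97), (223, 93, 77), (226, 86, 48), (229, 120, 17), (232, 178, -2), (235, 215, -7), (238, 223, -8), (241, 224, -8), (244, 225, -6), (247, 227, -6)]
20 [(100, 180, 103), (103, 160, 145), (106, 134, 208), (109, 122, 221), (11
[... 2089 characters left out ...]
111), (190, 157, 109), (193, 155, 108), (196, 150, 105), (199, 151, 102), (202, 150, 103), (205, 154, 109), (208, 158, 110), (211, 157, 113), (214, 154, 109), (217, 140, 105), (220, 114, 93), (223, 87, 72), (226, 82, 47), (229, 124, 18), (232, 185, -3), (235, 218, -6), (238, 224, -6), (241, 227, -7), (244, 226, -8), (247, 228, -7)]
half_a [([0.55, 0.065, 0.023], 0.63), ([0.565, 0.108, 0.023], 0.61)]
jaw_plate [([0.539, 0.013, 0.031], 0.77), ([0.653, -0.356, 0.057], 0.21)]
caddy [([0.704, 0.364, 0.09], 0.85)]
compass [([0.445, 0.395, 0.025], 0.58)]
sharpener [([0.563, 0.108, 0.02], 0.5), ([0.759, 0.141, 0.013], 0.38)]
mug [([0.652, -0.354, 0.056], 0.7)]
weight [([0.478, -0.431, 0.023], 0.55)]
```

Between the last two squeezes the plate advanced about 4 mm while the coaster profile stayed the same, so it is seated. The pins shortened from about 15.5 to 11.4 mm in the scene camera, which puts the pad at about 4–5 mm, inside the 2–10 mm window. I hand in while holding.

```bash
python3 - <<'E'
from h import *
st();env.close_job()
E
```

```text
t31.82 op 0.401 (34.9mm) F [-0.5 -3.   5.5] [ 0.5202 -0.1211  0.1122]
the job is handed in; nothing more can be done
```

I pumped the clamp's trigger against its handle until the coaster was shut against the stop. I handed in at 31.8 s with the trigger still squeezed at 50 N (fingers 34.9 mm apart, full squeeze). The job gives no verdict, so what follows is my own last checks.

- **Pumping:** It took 10 squeezes. Three of them (the 5th, 8th and 9th) barely moved the jaw, about 1.2, 1.0 and 0.2 mm. Raising the grip from 28 to 50 N made the last one take.
- **Coaster:** The scene camera's brightness profile across the coaster shows no gap between the halves. It did not change during the last squeeze, when only the jaw plate moved, so I take the halves to be seated against the stop. I did not measure their gap, squareness or distance to the stop to the millimetre.
- **Nose:** It is pushed in about 4–5 mm of its 12, which is only good to about 1.5 mm. In the scene camera the pins shortened from about 15.5 to 11.4 mm, and the plate moved 4.1 mm. The wrist camera could no longer see the pins to confirm it.
- **Other things:** The nets found the caddy, compass, mug and weight within about 5 mm of where they started. For the sharpener, the top hit was a false one on the coaster; the second, weaker one (0.38) matched its starting place.
- **Disagreement at the start:** The top and scene cameras' fits of the clamp differed by about 9 mm, so I used a fit from the wrist camera.

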